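Put the jewellery stand together

ROBOT

A 6-joint arm with a two-finger parallel gripper is mounted at the origin on the work surface. World frame = base frame: x ahead of the robot, y to its left, z up, the work surface at z = 0. Lengths are in m, angles in rad, forces in N, time in s.
With the tool pointing down it reaches from about 0.425 to 0.925 m from the base axis. Payload 12.5 kg.
Tool frame: the origin (TCP) lies on the centre line of the jaws, within the pads' length; the fingertips stand ahead of it and the grasp point (between the pads) is the TCP (robot.tcp_to_tips is the z of the fingertips in the tool frame, in m); z points along the fingers, y is the direction in which the jaws open and shut (so a half turn about z gives the same grasp; the last joint's range is limited). The gripper opens to 85 mm and grips with 20 to 120 N. Pads are 22 mm wide; open, the fingers measure 114 mm over their backs; the gripper's body (76 mm by 85 mm) begins 54 mm behind the grasp point. The pads swing forward as they close: fully open they stand 13 mm farther back than shut.
Start: joints at [-1.318, 0.491, 1.559, -0, 1.092, -0.106], TCP at [0.219, -0.585, 0.25] pointing down, gripper open.
Joint ranges: [-3.1, 3.1], [-0.84, 2.19], [0.05, 2.79], [-1.13, 4.28], [0.06, 2.93], [-2.69, 2.69]. Speed limits (rad/s): [2.22, 2.22, 2.79, 3.14, 3.14, 3.14].

INTERFACE

Orientations are given as a rotation vector (axis times angle).
In Python, from cell import monitor, imaging, sign_off, finder, robot gives the robot as it stands.
- The arm moves only by the shell command python3 -m crank 'ROWS'. ROWS is JSON, a list of rows, each a list of 7 numbers: the shift along the world's x, y, z in cm, then the turn, a rotation vector about the world's x, y, z in degrees, then the finger opening in cm, from 0 to 8.54. In form: [[x, y, z, wx, wy, wz, fingers], ...]. A call has 1 to 12 rows; each row shifts and turns the commanded pose from where the row before left it; what a row does not reach is not made up. A row lasts 1/10 s, in which the tool goes at most 50 mm and 8.59 degrees, less where a joint would pass 70% of its speed; a pose out of reach is approached as far as the arm can. A call is refused whole if a number of a shift passes 5 or a number of a turn 8.59, either way. A call with a gripper value outside its range is refused whole. The fingers move at their own pace and stop on an object; the grip force is fixed at half the most. Time passes only in rows, so rows that do not move let the fingers close. It gives the time, the measured TCP pose, the force and the opening at its end, in the units of the state.
- monitor.observe(): the state, without advancing time (a new reading comes with each control period).
- imaging.read_camera(name): name is "side" or "top"; returns (picture, depth): 420x560x3 uint8, red, green, blue; 420x560 float32, m along the optical axis (not along the pixel's ray), 0 where there is no reading.
- imaging.camera_params(name): a dict with "fov_y" (degrees; the focal length in pixels is half the picture's height over the tangent of half this angle, whatever the lens; pixels are square), "cx", "cy" (the principal point, pixels), "k1" (the pictures are not rectified: a ray, as slopes to the right and down, at radius r is drawn at 1 + k1 r^2 times it, then the intrinsics apply), "extrinsics" (4x4, takes a point from camera to world coordinates). Camera axes: x right, y down, z forward; pixel columns grow to the right and rows downward; lengths in m; the calibration is good to about 2 mm. A picture is of the moment at which its call begins. camera_params takes no time and is no camera call.
- sign_off(): hands the job in, once; it reports no verdict.
Trained networks look in the newest picture that a camera, given by its name, has taken for a name from the list of things; names that differ only in an ending like _2 or _b are one class to them, and where a whole thing is asked for, a point or a joint stands for the part that bears it (a point fixed in the world has none). Each returns a list of dicts, best first, with "score" (0 to 1); they miss things now and then, are a little off and sometimes report something else, mostly with a low value. They report only what shows in the picture. A call takes as long as a camera call. They do not tell look-alikes from the thing itself.
- finder.masks_of(camera, target): "region" (420x560 bool, what is visible of it) and "at" ([column, row] in pixels, amid what is visible of it).
The state is a dict: "time": time; "qpos": joint angles; "joint_velocities": joint speeds; "joint_efforts": joint torques, N m; "eef_pos": TCP position; "eef_rot": TCP orientation; "wrist_force": force on the tool from outside, world axes, zero at the start; "torque": the same for the moment, N m; "gripper_width": finger opening in m.
Only numpy, scipy, OpenCV 4.12 (cv2) and the standard library are available. Lean on these libraries where they do the work, as an engineer would, in place of code of your own. Each camera call takes 0.05 s, during which the arm holds its last target. There are 200 camera calls.

TASK

Put the jewellery stand on the tray back together: take the long wooden spacer sleeve out of its slanting cup and slide it over the stand's upright shaft until it is fully home on the base, then fit the square hub of the necklace bar, pegs up, onto the square top of the shaft, fully down on the sleeve and with the bar in line with the long side of the base. Lower both parts in the gripper rather than dropping them, let go, and leave the other things on the tray standing where they are, undisturbed.

Things in the scene. Friction and masses are not known exactly. Their poses are not given: they have to be found in the camera images.
- stand: Fixed jewellery stand: walnut base 110 x 70 x 20 mm, brass shaft upright in its middle. Origin: centre of the underside, on the shaft axis; z up, x along the base's long side. Heights above the origin: base top 20 mm; round shaft 29 mm diameter from 20 to 75 mm; square shaft 20 x 20 mm (faces square to x and y) from 75 to 120 mm; tapered tip, 20 down to 12 mm wide, from 120 to 128 mm.
- shaft_tip (a point): Centre of the tip of the stand's shaft, 128 mm above the stand's origin.
- sleeve: Loose walnut tube open at both ends: 80 mm long, outside diameter 41 mm, bore 33 mm. Origin: centre of its lower end face; z along its axis towards the upper, free end. It starts in the slanting cup, leaning about 0.5 rad from vertical with about 45 mm sticking out. Either end may go down on the stand.
- sleeve_mid (a point): Middle of the sleeve on its axis, 40 mm from either end.
- cup: Fixed slanting cup of white ceramic on a foot 110 x 60 x 6 mm. Origin: centre of the foot's underside; z up. The well is 52 mm outside, 45 mm inside diameter, 35 mm deep, leaning 0.5 rad from vertical towards the cup's own -x; its mouth is centred at (1, 0, 58) mm and the top of its rim is about 71 mm above the origin.
- bar: Loose walnut bar 150 mm long: square hub 42 x 42 x 30 mm with a square hole 23 x 23 mm right through, top to bottom; an arm either side, 14 mm wide, from 8 to 22 mm above the underside, with an upright peg (10 mm thick, top at 42 mm) 67 mm from the middle. Origin: centre of the hub's underside; x along the bar, z up (pegs up). Finally its origin is 100 mm above the stand's.
- tray: Fixed oval steel tray, 720 x 410 mm, floor 4 mm above the dresser top, low rim 16 mm high. Origin: centre of its underside.
- frog: Bystander: loose green ceramic frog ring holder, 52 mm across and 73 mm tall. Origin: centre of its underside.
- flacon: Bystander: loose closed perfume flacon, 30 x 46 mm and 85 mm tall. Origin: centre of its underside, y along its wide side.
- jar: Bystander: loose lidded white cream jar, 60 mm across, 50 mm tall. Origin: centre of its underside.
- watch: Bystander: loose black wristwatch lying with its strap closed in a loop 60 mm across, 38 mm tall at the dial, which is on its -x side. Origin: centre of the loop's underside.
- comb: Bystander: loose horn-effect comb lying flat, 30 x 170 mm (along its y), 5 mm thick. Origin: centre of its underside.
- chest: Bystander: fixed trinket chest of clear acrylic at the back of the tray, 80 x 130 mm, 90 mm tall, drawer knobs to its -x side. Origin: centre of its underside.
Things that resemble listed ones, but are neither listed nor needed, are in the scene too. Leave any orange or turquoise look-alike of the stand alone.

How it is judged:
On the way:
1. the sleeve is fully home over the shaft, down on the base (horizontal distance between sleeve_mid and stand below 0.005 m and z of sleeve_mid in the frame of stand below 0.064 m and angle between the z axis of sleeve and the z axis of stand, either way round below 0.08 rad), for 0.2 s.
At the end, for the whole second after the job is handed in: Sleeve over the shaft (within 5 mm of its axis, 4 mm of fully down, 0.08 rad of parallel); bar on the square, pegs up (within 5 mm of the axis, underside 96 to 104 mm above the stand's, level within 0.08 rad, in line with the base's long side within 0.2 rad, either way); both at rest (all of step 1 and horizontal distance between bar and stand below 0.005 m and z of bar in the frame of stand between 0.096 and 0.104 m and angle between bar's own z axis and vertical below 0.08 rad and angle between the x axis of bar and the x axis of stand, either way round below 0.2 rad and linear speed of each of sleeve, bar below 0.02 m/s and angular speed of each of sleeve, bar below 0.2 rad/s); the robot touches nothing.
It fails at once if a bystander (frog, flacon, jar, watch, comb) is moved by more than 20 mm (distance of any of frog, flacon, jar, watch, comb from where it was at the start of the episode above 0.02 m).
It fails at once if the frog, flacon or jar is tipped by more than 0.35 rad (angle between any of frog, flacon, jar's own z axis and vertical above 0.35 rad).
It fails at once if the sleeve or the bar is dropped: it moves faster than 0.5 m/s out of the fingers ((contact force between the fingers and sleeve below 0.05 N and linear speed of sleeve above 0.5 m/s) or (contact force between the fingers and bar below 0.05 N and linear speed of bar above 0.5 m/s)).
It also fails if it takes over 69 s, if anything falls off the work surface, if the arm or the gripper's body presses on something with over 40 N, if the wrist force passes 120 N, or if a joint passes its speed limit or range.

## Working session

There is one attempt and no reset: what is moved stays moved. The work goes in short steps, Python scripts to look and compute and a shell command to move; the robot and the scene stay as the last step left them, time stands still between calls to the robot, and variables do not carry over. Pictures are saved under pics/ and viewed, about 8 in all and at most 12, crops included, and the job is handed in when it is done.

```bash
ls; mkdir -p pics
cat > h.py <<'E'
import numpy as np, cv2, json
from cell import monitor, imaging, sign_off, finder, robot
def K(c):
    p=imaging.camera_params(c); f=210/np.tan(np.radians(p["fov_y"])/2)
    return p,f
def cloud(c,depth,mask=None):
    p,f=K(c); v,u=np.nonzero((depth>0)&(mask if mask is not None else True))
    Km=np.array([[f,0,p["cx"]],[0,f,p["cy"]],[0,0,1]])
    n=cv2.undistortPoints(np.stack([u,v],1).astype(float)[:,None],Km,np.array([p["k1"],0,0,0,0]))[:,0]
    z=depth[v,u]; P=np.c_[n*z[:,None],z]; T=np.array(p["extrinsics"])
    return P@T[:3,:3].T+T[:3,3],u,v
def shot(c,name=None):
    im,d=imaging.read_camera(c)
    if name: cv2.imwrite(f"pics/{name}.png",cv2.cvtColor(im,cv2.COLOR_RGB2BGR))
    return im,d
E
python3 - <<'E'
from h import *
for c in("top","side"):
    im,d=shot(c,c+"0"); np.savez(c+"0.npz",im=im,d=d)
    p,f=K(c); print(c,f,p["cx"],p["cy"],p["k1"],np.round(p["extrinsics"],3).tolist())
    for t in("stand","sleeve","cup","bar","frog","flacon","jar","watch","comb","chest"):
        for r in finder.masks_of(c,t)[:3]:
            P,u,v=cloud(c,d,r["region"])
            print(c,t,round(r["score"],2),np.round(r["at"]),len(P),np.round(np.median(P,0),3) if len(P) else'',np.round(np.percentile(P,98,0),3) if len(P) else '')
print(monitor.observe()["time"],robot.tcp_to_tips,[a for a in dir(robot) if a[0]!='_'])
E
```

```text
pics
top 521.6980712610463 275.4241509605869 208.24405239906318 -0.11964232429513358 [[-0.023, -0.998, 0.065, 0.428], [-1.0, 0.022, -0.006, 0.004], [0.004, -0.066, -0.998, 1.326], [0.0, 0.0, 0.0, 1.0]]
top stand 0.92 [367. 299.] 1313 [ 0.287 -0.222  0.02 ] [ 0.336 -0.193  0.128]
top stand 0.89 [280. 198.] 1210 [ 0.537 -0.011  0.024] [0.594 0.022 0.13 ]
top stand 0.72 [187. 302.] 1274 [0.285 0.216 0.02 ] [0.334 0.26  0.127]
top sleeve 0.56 [384. 175.] 383 [ 0.591 -0.265  0.083] [ 0.619 -0.244  0.11 ]
top cup 0.91 [371. 173.] 634 [ 0.602 -0.254  0.012] [ 0.653 -0.228  0.072]
top bar 0.95 [170. 199.] 611 [0.553 0.251 0.026] [0.614 0.275 0.044]
top frog 0.76 [318. 183.] 341 [ 0.572 -0.118  0.046] [ 0.598 -0.097  0.075]
top flacon 0.76 [222. 186.] 270 [0.571 0.127 0.059] [0.589 0.152 0.092]
top jar 0.81 [188. 124.] 487 [0.724 0.213 0.052] [0.754 0.24  0.058]
top watch 0.53 [360. 135.] 151 [ 0.705 -0.228  0.025] [ 0.754 -0.197  0.043]
top comb 0.56 [268. 245.] 551 [0.423 0.014 0.008] [0.433 0.095 0.014]
top chest 0.97 [261. 112.] 2167 [0.741 0.035 0.093] [0.789 0.098 0.099]
side 430.603145
[... 497 characters left out ...]
p 0.81 [242. 172.] 842 [ 0.606 -0.245  0.014] [ 0.652 -0.227  0.07 ]
side bar 0.71 [234. 349.] 1835 [0.551 0.259 0.027] [0.619 0.278 0.046]
side bar 0.19 [258. 237.] 2015 [ 0.539 -0.001  0.025] [0.592 0.025 0.131]
side frog 0.73 [244. 200.] 472 [ 0.579 -0.109  0.041] [ 0.605 -0.048  0.103]
side jar 0.88 [130. 315.] 1306 [0.719 0.227 0.052] [0.749 0.244 0.056]
side jar 0.63 [244. 201.] 437 [ 0.578 -0.109  0.042] [ 0.597 -0.094  0.076]
side watch 0.86 [196. 176.] 433 [ 0.721 -0.22   0.018] [ 0.753 -0.193  0.042]
side comb 0.64 [318. 258.] 845 [0.418 0.029 0.009] [0.432 0.098 0.012]
side chest 0.84 [148. 236.] 4108 [0.738 0.076 0.085] [0.787 0.102 0.096]
1.1 0.019 ['MotionError', 'tcp_to_tips']
```

Run:
```python
import cv2
a=cv2.imread("pics/top0.png")[90:350,120:440]; cv2.imwrite("pics/topc.png",cv2.resize(a,None,fx=2.3,fy=2.3))
a=cv2.imread("pics/side0.png"); cv2.imwrite("pics/sidec.png",cv2.resize(a[100:420,90:470],None,fx=1.8,fy=1.8))
```

```text
(no output)
```

View pics/topc.png

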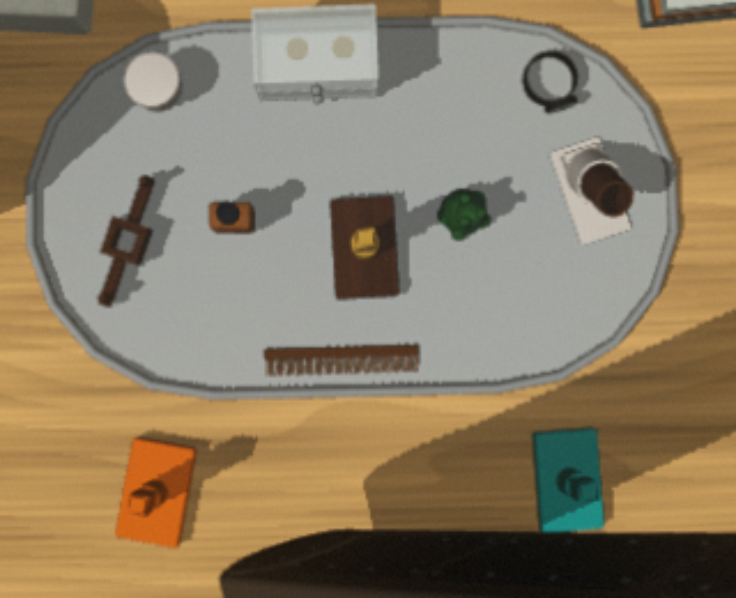

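View pics/sidec.png

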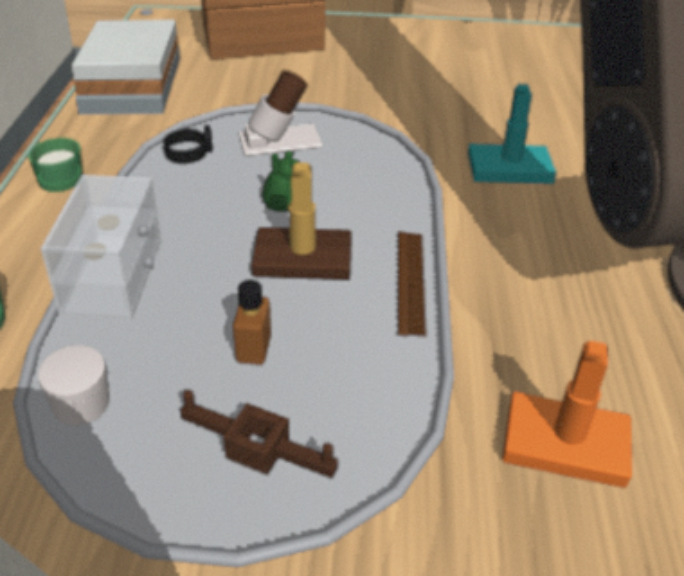

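The pictures show three stands: walnut and brass on the tray at top (280,198), orange at (187,302) and turquoise at (367,299). I choose the tray one. There is only one sleeve, dark brown in the white cup at top (384,175), and one bar at (170,199), pegs up. Next I fit precise poses.

```bash
cat > fit.py <<'E'
from h import *
from scipy.optimize import least_squares
def rect(P):
    (c,s,a)=cv2.minAreaRect((P[:,:2]*1000).astype(np.float32)); 
    if s[0]<s[1]: a+=90; s=s[::-1]
    return np.round(c,1),np.round(s,1),round((a+90)%180-90,1)
def cyl(P,p0,d0,r=.0205):
    # axis point at p0 plane + dir
    d0=d0/np.linalg.norm(d0); a=np.cross(d0,[0,1,0.]);a/=np.linalg.norm(a); b=np.cross(d0,a)
    def un(x): 
        d=d0+x[2]*a+x[3]*b; return p0+x[0]*a+x[1]*b,d/np.linalg.norm(d)
    def f(x):
        p,d=un(x); q=P-p; return np.linalg.norm(q-np.outer(q@d,d),axis=1)-r
    s=least_squares(f,[0,0,0,0],loss="soft_l1",f_scale=.001); p,d=un(s.x); return p,d,np.median(abs(f(s.x))),np.percentile((P-p)@d,[1,99])
E
python3 - <<'E'
from fit import *
D={c:np.load(c+"0.npz") for c in("top","side")}
C={}
for c in D:
    im,d=D[c]["im"],D[c]["d"]; P,u,v=cloud(c,d); col=im[v,u].astype(int); C[c]=(P,col)
    near=lambda x,y,r:np.hypot(P[:,0]-x,P[:,1]-y)<r
    m=near(.537,-.003,.075)&(P[:,2]>.019)&(P[:,2]<.03); print(c,"base",rect(P[m]),np.median(P[m,2]))
    m=near(.537,-.003,.03)&(P[:,2]>.126); print("tip",m.sum(),P[m].mean(0).round(4),rect(P[m]),P[m,2].max())
    m=near(.537,-.003,.035)&(P[:,2]>.035)&(P[:,2]<.075); q=P[m]
    if m.sum()>50: print("shaft",cyl(q,np.array([.537,-.003,.05]),np.array([0,0,1.]),.0145))
    m=near(.552,.255,.09)&(P[:,2]>.009); q=P[m]; print("bar",rect(q))
    h=near(.552,.255,.04)&(P[:,2]>.03)&(P[:,2]<.038); print("hubtop",h.sum(),rect(P[h]),np.median(P[h,2]))
    for s in(0,1):
        m=near(.552,.255,.1)&(P[:,2]>.04)&((P[:,0]>.552)==s); print("peg",m.sum(),P[m].mean(0).round(4))
    br=(col[:,0]<130)&(col[:,0]>col[:,2]+8)&(col.sum(1)<260)
    m=near(.59,-.26,.06)&(P[:,2]>.06)&(br); q=P[m]; C[c]=q
    m=near(.605,-.25,.08)&(P[:,2]>.006)&(P[:,2]<.018)&(col.sum(1)>300); print("foot",m.sum(),rect(P[m]))
for q,n in((C["top"],"t"),(C["side"],"s"),(np.r_[C["top"],C["side"]],"both")):
    print(n,len(q),q.mean(0),cyl(q,np.array([.59,-.262,.085]),np.array([-.2,-.4,.88])))
E
```

```text
top base (array([541.2, -11.4]), array([110.1,  69.8]), 2.2) 0.023712576492634252
tip 58 [ 0.5407 -0.0117  0.13  ] (array([541.7, -11.5]), array([18.9, 16.2]), -1.2) 0.1368882944917198
bar (array([552.9, 255.2]), array([167.7, 167.5]), 85.0)
hubtop 169 (array([560.1, 247.1]), array([54.9, 41. ]), -17.5) 0.03349250046921903
peg 14 [0.491  0.2704 0.0446]
peg 13 [0.613  0.2284 0.0445]
foot 763 (array([ 603.8, -248.8]), array([157. , 153.4]), 61.7)
side base (array([540.4, -11.2]), array([109.8,  73.6]), 2.3) 0.02500467138295509
tip 73 [ 0.5403 -0.0086  0.1308] (array([540.5, -10.5]), array([18.4, 17.6]), -1.4) 0.13475265233076078
shaft (array([ 0.54058439, -0.01238282,  0.05      ]), array([0.00493453, 0.0024256 , 0.99998488]), np.float64(0.0005284612247284833), array([-0.01471982,  0.02484439]))
bar (array([546.2, 257.1]), array([154.1,  76.4]), -45.9)
hubtop 522 (array([554. , 249.1]), array([43.3, 43. ]), 70.3) 0.03485302787687744
peg 41 [0.4905 0.273  0.0458]
peg 37 [0.6157 0.228  0.0453]
foot 619 (array([ 606.4, -249.9]), array([157.1, 138. ]), 22.9)
t 331 [ 0.5918406  -0.26604308  0.08535951] (array([ 0.58953348, -0.2669066 ,  0.0826637 ]), array([-0.46906006, -0.11191877,  0.87604615]), np.float64(0.002012379145427255), array([-0.0380081 ,  0.02411846]))
s 323 [ 0.58809197 -0.25713354  0.08759209] (array([ 0.58868819, -0.26926986,  0.08139738]), array([-0.43934165, -0.12345999,  0.88979579]), np.float64(0.0011590354127673577), array([-0.02044781,  0.02380435]))
both 654 [ 0.58998921 -0.2616428   0.08646214] (array([ 0.58952621, -0.26841378,  0.08197697]), array([-0.46359028, -0.12604333,  0.87703884]), np.float64(0.0015721011724706743), array([-0.03434093,  0.02427562]))
```

```bash
cat >> h.py <<'E'
from scipy.spatial.transform import Rotation as R
def delta(p,zdir,ydir):
    s=monitor.observe(); z=np.array(zdir,float); z/=np.linalg.norm(z)
    y=np.array(ydir,float); y-=y@z*z; y/=np.linalg.norm(y)
    Rc=R.from_rotvec(s["eef_rot"]); out=[]
    for k in(1,-1):
        T=R.from_matrix(np.c_[np.cross(k*y,z),k*y,z]); out.append((T*Rc.inv()).as_rotvec(degrees=True))
    rv=min(out,key=np.linalg.norm)
    print("t",round(s["time"],2),"pos",np.round(s["eef_pos"],4),"w",round(s["gripper_width"],4),"F",np.round(s["wrist_force"],1),"q6",np.round(s["qpos"],2))
    print("shift cm",np.round((np.array(p)-s["eef_pos"])*100,2),"turn deg",np.round(rv,2),"other",np.round(max(out,key=np.linalg.norm),1))
E
python3 - <<'E'
from h import *
d=np.array([-.45,-.124,.885]); d/=np.linalg.norm(d); top=np.array([.578,-.2714,.103])
print(d,R.from_rotvec(monitor.observe()["eef_rot"]).as_matrix().round(3).tolist())
delta(top+.07*d,-d,[.265,-.964,0])
E
```

```text
[-0.44975248 -0.12393179  0.88451321] [[0.936, 0.351, 0.0], [0.351, -0.936, -0.0], [0.0, 0.0, -1.0]]
t 1.1 pos [ 0.2195 -0.5852  0.2504] w 0.0856 F [ 0.5 -0.3 -0.8] q6 [-1.32  0.49  1.56  0.    1.09 -0.11]
shift cm [32.7  30.51 -8.54] turn deg [  8.6  -26.45  -5.08] other [-40.  -13.  169.8]
```

```bash
python3 -m crank '[[2.7,2.5,-0.5,0.72,-2.2,-0.42,8],[2.7,2.5,-0.5,0.72,-2.2,-0.42,8],[2.7,2.5,-0.5,0.72,-2.2,-0.42,8],[2.7,2.5,-0.5,0.72,-2.2,-0.42,8],[2.7,2.5,-0.5,0.72,-2.2,-0.42,8],[2.7,2.5,-0.5,0.72,-2.2,-0.42,7],[2.7,2.5,-0.5,0.72,-2.2,-0.42,7],[2.7,2.5,-0.8,0.72,-2.2,-0.42,7],[2.7,2.5,-0.8,0.72,-2.2,-0.42,7],[2.7,2.5,-0.8,0.72,-2.2,-0.42,7],[2.7,2.5,-0.8,0.72,-2.2,-0.42,7],[2.7,2.5,-0.8,0.72,-2.2,-0.42,7]]'
python3 - <<'E'
from h import *
d=np.array([-.45,-.124,.885]); d/=np.linalg.norm(d); top=np.array([.578,-.2714,.103])
delta(top-.012*d,-d,[.265,-.964,0])
im,dd=shot("side","s1"); a=cv2.imread("pics/s1.png")[60:260,140:400]; cv2.imwrite("pics/s1c.png",cv2.resize(a,None,fx=2.8,fy=2.8,interpolation=cv2.INTER_CUBIC))
E
```

```text
time: 2.3
eef_pos: [0.5445, -0.2843, 0.1752]
eef_rot: [-2.961, -0.4, -0.734]
wrist_force: [0.8, -1.3, 0.0]
gripper_width: 0.0698
t 2.3 pos [ 0.5445 -0.2843  0.1752] w 0.0698 F [ 0.8 -1.3  0. ] q6 [-0.74  0.5   1.88  0.74  0.63 -0.02]
shift cm [ 3.89  1.43 -8.28] turn deg [-0.04  0.04 -0.02] other [  81.    22.4 -159.2]
```

View pics/s1c.png

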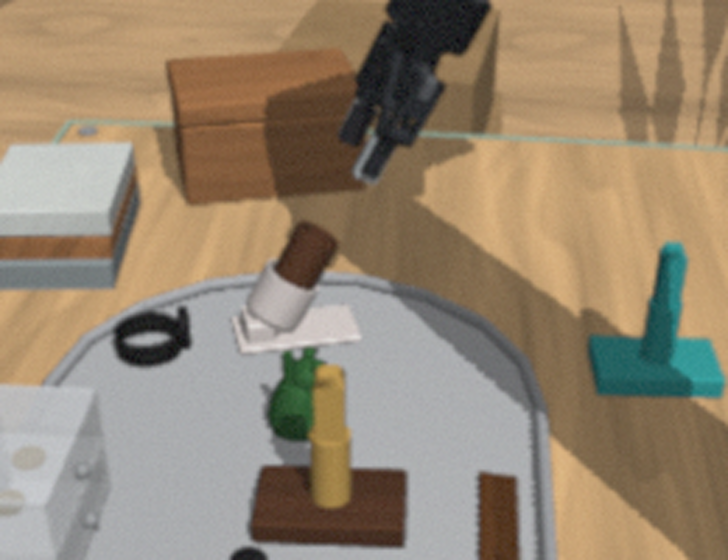

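The gripper is lined up with the sleeve: the fingers at crop (380,150) point down the axis of the sleeve at (305,260). I go down along the axis and close.

```bash
python3 -m crank '[[0.49,0.18,-1.03,0,0,0,7],[0.49,0.18,-1.03,0,0,0,7],[0.49,0.18,-1.03,0,0,0,7],[0.49,0.18,-1.03,0,0,0,7],[0.49,0.18,-1.03,0,0,0,7],[0.49,0.18,-1.03,0,0,0,7],[0.49,0.18,-1.03,0,0,0,7],[0.49,0.18,-1.03,0,0,0,7]]'
python3 - <<'E'
from fit import *
im,dd=shot("side","s2"); a=cv2.imread("pics/s2.png")[60:260,140:400]; cv2.imwrite("pics/s2c.png",cv2.resize(a,None,fx=2.8,fy=2.8,interpolation=cv2.INTER_CUBIC))
E
```

```text
time: 3.15
eef_pos: [0.5831, -0.2707, 0.092]
eef_rot: [-2.961, -0.401, -0.732]
wrist_force: [0.1, -0.1, -0.0]
gripper_width: 0.0699
```

View pics/s2c.png

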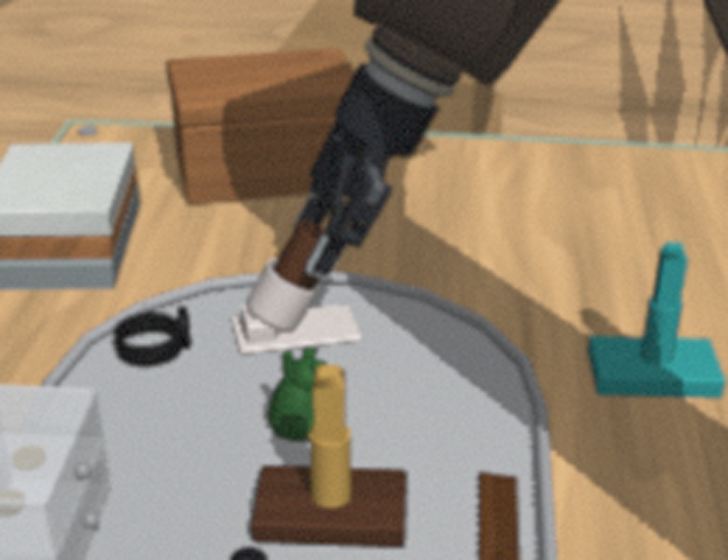

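The fingers straddle the sleeve: near finger at crop (320,260), sleeve at (300,255), fingertips just short of the rim. I close.

```bash
python3 -m crank '[[0,0,0,0,0,0,3],[0,0,0,0,0,0,3],[0,0,0,0,0,0,3],[0,0,0,0,0,0,3],[0,0,0,0,0,0,3],[0,0,0,0,0,0,3],[0,0,0,0,0,0,3]]'; python3 -m crank '[[-0.22,-0.06,0.44,0,0,0,3],[-0.22,-0.06,0.44,0,0,0,3],[-0.45,-0.12,0.88,0,0,0,3],[-0.45,-0.12,0.88,0,0,0,3],[-0.45,-0.12,0.88,0,0,0,3],[-0.45,-0.12,0.88,0,0,0,3],[-0.45,-0.12,0.88,0,0,0,3]]'
```

```text
time: 3.9
eef_pos: [0.5827, -0.2709, 0.0935]
eef_rot: [-2.961, -0.401, -0.733]
wrist_force: [-3.8, 0.6, 6.3]
gripper_width: 0.04
time: 4.6
eef_pos: [0.5554, -0.2782, 0.1467]
eef_rot: [-2.961, -0.401, -0.732]
wrist_force: [0.0, -0.9, -1.2]
gripper_width: 0.04
```

```bash
python3 -m crank '[[-0.4,-0.1,2,0,0,0,3],[-0.4,-0.1,2,0,0,0,3],[0,0,2,0,0,0,3],[0,0,2,0,0,0,3],[0,0,2,0,0,0,3]]'
python3 - <<'E'
from h import *
delta([.541,-.0115,.245],[0,0,-1],[.035,-1,0])
E
```

```text
time: 5.1
eef_pos: [0.5473, -0.2801, 0.247]
eef_rot: [-2.961, -0.4, -0.731]
wrist_force: [0.6, -1.3, -0.7]
gripper_width: 0.0394
t 5.1 pos [ 0.5473 -0.2801  0.247 ] w 0.0394 F [ 0.6 -1.3 -0.7] q6 [-0.73  0.4   1.81  0.61  0.75  0.15]
shift cm [-0.63 26.86 -0.2 ] turn deg [ -4.25  27.48 -13.13] other [-39.8  -6.2 162.1]
```

```bash
python3 -m crank '[[-0.05,2.24,0,-0.35,2.29,-1.09,3],[-0.05,2.24,0,-0.35,2.29,-1.09,3],[-0.05,2.24,0,-0.35,2.29,-1.09,3],[-0.05,2.24,0,-0.35,2.29,-1.09,3],[-0.05,2.24,0,-0.35,2.29,-1.09,3],[-0.05,2.24,0,-0.35,2.29,-1.09,3],[-0.05,2.24,0,-0.35,2.29,-1.09,3],[-0.05,2.24,0,-0.35,2.29,-1.09,3],[-0.05,2.24,0,-0.35,2.29,-1.09,3],[-0.05,2.24,0,-0.35,2.29,-1.09,3],[-0.05,2.24,0,-0.35,2.29,-1.09,3],[-0.05,2.24,0,-0.35,2.29,-1.09,3]]'
python3 - <<'E'
from fit import *
im,d=shot("side","s3"); a=cv2.imread("pics/s3.png")[80:300,130:390]; cv2.imwrite("pics/s3c.png",cv2.resize(a,None,fx=2.7,fy=2.7,interpolation=cv2.INTER_CUBIC))
np.savez("s3.npz",im=im,d=d)
delta([.541,-.0115,.245],[0,0,-1],[.035,-1,0])
P,u,v=cloud("side",d); col=im[v,u].astype(int)
br=(col[:,0]>col[:,2]+15)&(col.sum(1)<300)
m=(np.hypot(P[:,0]-.541,P[:,1]+.0115)<.035)&(P[:,2]>.14)&(P[:,2]<.27)&br; q=P[m]
print(m.sum(),np.percentile(q,[1,50,99],axis=0).round(4)); print(cyl(q,np.array([.541,-.0115,.2]),np.array([0,0,1.])))
for k in range(14,27): 
    s=q[(q[:,2]>k/100)&(q[:,2]<=(k+1)/100)]; print(k,len(s),s[:,:2].mean(0).round(3) if len(s) else '',np.ptp(s[:,0]).round(3) if len(s) else '')
E
```

```text
time: 6.3
eef_pos: [0.5414, -0.0106, 0.2463]
eef_rot: [-3.141, -0.054, 0.001]
wrist_force: [0.3, 0.5, -1.3]
gripper_width: 0.0396
t 6.35 pos [ 0.5416 -0.0081  0.2463] w 0.04 F [-0.9  2.4 -1.3] q6 [-0.14  0.38  1.77  0.    1.    1.4 ]
shift cm [-0.06 -0.34 -0.13] turn deg [-0.05 -0.17  0.04] other [-3.0e-01  1.0e-01 -1.8e+02]
684 [[ 0.5209 -0.0239  0.1779]
 [ 0.5369  0.0055  0.2111]
 [ 0.5609  0.0115  0.2563]]
(array([ 0.54155025, -0.01051722,  0.2       ]), array([-0.01232257, -0.00630054,  0.99990422]), np.float64(0.0005430502414152417), array([-0.02204996,  0.05637394]))
14 0  
15 0  
16 0  
17 18 [0.541 0.008] 0.027
18 105 [0.54  0.007] 0.036
19 98 [0.54  0.007] 0.035
20 107 [0.539 0.006] 0.036
21 113 [0.538 0.005] 0.041
22 85 [0.539 0.003] 0.041
23 43 [ 0.537 -0.   ] 0.041
24 48 [ 0.537 -0.002] 0.04
25 64 [ 0.536 -0.008] 0.04
26 3 [ 0.53  -0.031] 0.0
```

View pics/s3c.png

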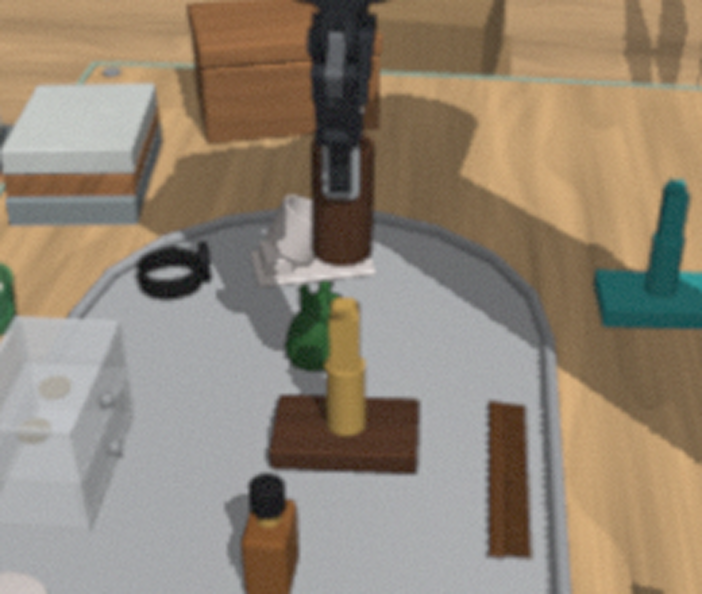

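The sleeve hangs upright in the grip (crop (343,200), lower end at z≈0.178) above the brass shaft (345,300). I let it settle, apply the correction and check the relative offset once more.

```bash
python3 -m crank '[[0,0,-0.7,0,0,0,3],[0,0,-0.7,0,0,0,3],[0,0,-0.7,0,0,0,3],[0,0,0,0,0,0,3],[0,0,0,0,0,0,3],[0,0,0,0,0,0,3]]'
python3 - <<'E'
from fit import *
delta([.5407,-.0121,.2],[0,0,-1],[.035,-1,0])
for c in("side","top"):
    im,d=shot(c); P,u,v=cloud(c,d); col=im[v,u].astype(int)
    if c=="side":
        br=(col[:,0]>col[:,2]+15)&(col.sum(1)<300); h=np.hypot(P[:,0]-.541,P[:,1]+.0115)
        q=P[(h<.035)&(P[:,2]>.14)&(P[:,2]<.25)&br]; print(len(q),q[:,2].min(),cyl(q,np.array([.541,-.0115,.2]),np.array([0,0,1.])))
        q=P[(h<.03)&(P[:,2]>.03)&(P[:,2]<.076)]; print(len(q),cyl(q,np.array([.541,-.0115,.13]),np.array([0,0,1.]),.0145))
        q=P[(h<.03)&(P[:,2]>.128)&(P[:,2]<.14)];print("tip",len(q),q.mean(0))
delta([.5407,-.0121,.2],[0,0,-1],[.035,-1,0])
E
```

```text
time: 6.95
eef_pos: [0.5419, -0.0116, 0.2249]
eef_rot: [-3.14, -0.055, -0.001]
wrist_force: [-1.0, 0.7, -1.1]
gripper_width: 0.0395
t 6.95 pos [ 0.5419 -0.0116  0.2249] w 0.0395 F [-1.   0.7 -1.1] q6 [-0.14  0.4   1.79  0.    0.94  1.39]
shift cm [-0.12 -0.05 -2.49] turn deg [-0.08  0.05 -0.02] other [-1.0e-01 -1.0e-01  1.8e+02]
640 0.1552420372798567 (array([ 0.54179175, -0.01167347,  0.2       ]), array([-0.01366127, -0.01457439,  0.99980046]), np.float64(0.000598606180624503), array([-0.0434756 ,  0.03605717]))
276 (array([ 0.5406887 , -0.01234507,  0.13      ]), array([ 4.58073911e-04, -8.50539028e-04,  9.99999533e-01]), np.float64(0.0005818127830832286), array([-0.09898025, -0.05419448]))
tip 60 [ 0.54000667 -0.00929312  0.13149443]
t 7.05 pos [ 0.5419 -0.0114  0.225 ] w 0.04 F [-0.4  0.5 -0.7] q6 [-0.14  0.4   1.79  0.    0.94  1.39]
shift cm [-0.12 -0.07 -2.5 ] turn deg [-0.08  0.06 -0.03] other [-1.0e-01 -1.0e-01  1.8e+02]
```

```bash
python3 -m crank '[[-0.13,-0.09,0,0,0,0,3],[0,0,-0.8,0,0,0,3],[0,0,-0.8,0,0,0,3],[0,0,-0.8,0,0,0,3],[0,0,-0.8,0,0,0,3],[0,0,-0.5,0,0,0,3],[0,0,-0.5,0,0,0,3],[0,0,-0.5,0,0,0,3],[0,0,0,0,0,0,3]]'
```

```text
time: 7.95
eef_pos: [0.5403, -0.0121, 0.1771]
eef_rot: [-3.139, -0.056, 0.001]
wrist_force: [0.9, 0.2, -0.7]
gripper_width: 0.0399
```

```bash
python3 -m crank '[[0,0,-0.5,0,0,0,3],[0,0,-0.5,0,0,0,3],[0,0,-0.5,0,0,0,3],[0,0,-0.5,0,0,0,3],[0,0,0,0,0,0,3]]'
```

```text
time: 8.45
eef_pos: [0.5402, -0.0121, 0.157]
eef_rot: [-3.139, -0.056, 0.001]
wrist_force: [0.7, -0.0, -1.1]
gripper_width: 0.0396
```

```bash
python3 -m crank '[[0,0,-0.4,0,0,0,3],[0,0,-0.4,0,0,0,3],[0,0,-0.4,0,0,0,3],[0,0,-0.4,0,0,0,3],[0,0,-0.4,0,0,0,3],[0,0,0,0,0,0,3]]'
```

```text
time: 9.05
eef_pos: [0.5403, -0.0121, 0.1371]
eef_rot: [-3.139, -0.056, 0.001]
wrist_force: [1.0, 0.6, -0.9]
gripper_width: 0.04
```

Past the shoulder with no contact force. Lowering on towards TCP z≈0.092.

```bash
python3 -m crank '[[0,0,-0.5,0,0,0,3],[0,0,-0.5,0,0,0,3],[0,0,-0.5,0,0,0,3],[0,0,-0.5,0,0,0,3],[0,0,-0.5,0,0,0,3],[0,0,-0.5,0,0,0,3],[0,0,-0.5,0,0,0,3],[0,0,-0.4,0,0,0,3],[0,0,0,0,0,0,3]]'; python3 -m crank '[[0,0,-0.2,0,0,0,3],[0,0,-0.2,0,0,0,3],[0,0,-0.1,0,0,0,3],[0,0,0,0,0,0,3]]'
```

```text
time: 9.95
eef_pos: [0.5403, -0.0121, 0.0981]
eef_rot: [-3.139, -0.056, 0.001]
wrist_force: [0.5, -0.1, -1.7]
gripper_width: 0.0398
time: 10.35
eef_pos: [0.5418, -0.012, 0.0959]
eef_rot: [-3.14, -0.056, -0.008]
wrist_force: [-1.5, 3.1, 20.8]
gripper_width: 0.0397
```

```bash
python3 -m crank '[[0,0,0.2,0,0,0,3],[0,0,0,0,0,0,4.4],[0,0,0,0,0,0,5],[0,0,0,0,0,0,5.6],[0,0,0,0,0,0,5.6],[0,0,0,0,0,0,5.6],[0,0,0,0,0,0,5.6]]'; python3 -m crank '[[0,0,1,0,0,0,5.6],[0,0,1.5,0,0,0,5.6],[0,0,2,0,0,0,5.6],[0,0,3,0,0,0,5.6],[0,0,3,0,0,0,5.6],[0,0,3,0,0,0,5.6]]'
python3 - <<'E'
from fit import *
im,d=shot("side","s4"); a=cv2.imread("pics/s4.png")[80:300,130:390]; cv2.imwrite("pics/s4c.png",cv2.resize(a,None,fx=2.7,fy=2.7,interpolation=cv2.INTER_CUBIC))
P,u,v=cloud("side",d); col=im[v,u].astype(int); h=np.hypot(P[:,0]-.541,P[:,1]+.0115)
br=(col[:,0]>col[:,2]+15)&(col.sum(1)<300)
q=P[(h<.03)&(P[:,2]>.035)&(P[:,2]<.12)&br]; print(len(q),np.percentile(q[:,2],[50,95,99]),cyl(q,np.array([.541,-.0115,.06]),np.array([0,0,1.])))
q=P[(h<.03)&(P[:,2]>.09)]; print(np.histogram(q[:,2],bins=np.arange(.09,.14,.004)))
yaw=np.radians(-19.6); delta([.5525,.2495,.12],[0,0,-1],[np.sin(yaw),-np.cos(yaw),0])
E
```

```text
time: 11.05
eef_pos: [0.5405, -0.0121, 0.0956]
eef_rot: [-3.14, -0.056, -0.001]
wrist_force: [-0.1, -0.2, 0.1]
gripper_width: 0.0557
time: 11.65
eef_pos: [0.5403, -0.0121, 0.2327]
eef_rot: [-3.14, -0.056, -0.001]
wrist_force: [0.5, 0.2, 1.1]
gripper_width: 0.0559
640 [0.07710143 0.10495864 0.1064367 ] (array([ 0.54152926, -0.01163632,  0.06      ]), array([-0.00643379,  0.00254008,  0.99997608]), np.float64(0.0006709517032331049), array([-0.02364469,  0.04644497]))
(array([41, 44, 51, 95, 32, 22, 20, 21, 21, 34, 38,  6]), array([0.09 , 0.094, 0.098, 0.102, 0.106, 0.11 , 0.114, 0.118, 0.122,
       0.126, 0.13 , 0.134, 0.138]))
t 11.7 pos [ 0.5418 -0.0122  0.2373] w 0.056 F [ 0.7 -0.   4.9] q6 [-0.15  0.39  1.78  0.    0.97  1.39]
shift cm [  1.07  26.17 -11.73] turn deg [  0.05   0.42 -21.66] other [-6.000e-01  1.000e-01  1.583e+02]
```

View pics/s4c.png

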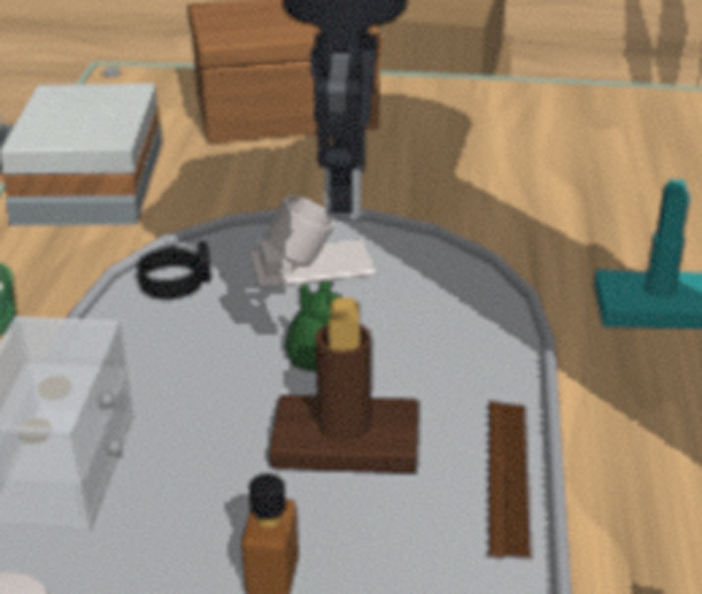

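The sleeve is home: lower end on the base at crop (345,430), top rim at z≈0.104, brass square sticking out at (345,325). Now for the bar.

```bash
python3 -m crank '[[0.11,2.18,0,0,0,-1.8,6.5],[0.11,2.18,0,0,0,-1.8,6.5],[0.11,2.18,0,0,0,-1.8,6.5],[0.11,2.18,0,0,0,-1.8,6.5],[0.11,2.18,0,0,0,-1.8,6.5],[0.11,2.18,0,0,0,-1.8,6.5],[0.11,2.18,-1,0,0,-1.8,6.5],[0.11,2.18,-1.5,0,0,-1.8,6.5],[0.11,2.18,-2,0,0,-1.8,6.5],[0.11,2.18,-2,0,0,-1.8,6.5],[0.11,2.18,-2,0,0,-1.8,6.5],[0.11,2.18,-2,0,0,-1.8,6.5]]' && python3 -m crank '[[0,0,-1,0,0,0,6.5],[0,0,0,0,0,0,6.5],[0,0,0,0,0,0,6.5]]'
python3 - <<'E'
from fit import *
yaw=np.radians(-19.6); delta([.5532,.2495,.028],[0,0,-1],[np.sin(yaw),-np.cos(yaw),0])
im,d=shot("side","s5"); a=cv2.imread("pics/s5.png")[200:420,130:390]; cv2.imwrite("pics/s5c.png",cv2.resize(a,None,fx=2.7,fy=2.7,interpolation=cv2.INTER_CUBIC))
E
```

```text
time: 12.9
eef_pos: [0.5537, 0.2504, 0.1255]
eef_rot: [-3.094, 0.535, -0.002]
wrist_force: [1.4, 0.1, -0.6]
gripper_width: 0.0652
time: 13.2
eef_pos: [0.5539, 0.2489, 0.1164]
eef_rot: [-3.095, 0.533, -0.002]
wrist_force: [0.5, -0.0, -0.0]
gripper_width: 0.065
t 13.2 pos [0.5539 0.2489 0.1164] w 0.065 F [ 0.5 -0.  -0. ] q6 [0.31 0.62 1.73 0.   0.79 2.22]
shift cm [-0.07  0.06 -8.84] turn deg [-0.07  0.08 -0.06] other [-1.000e-01 -1.000e-01  1.799e+02]
```

View pics/s5c.png

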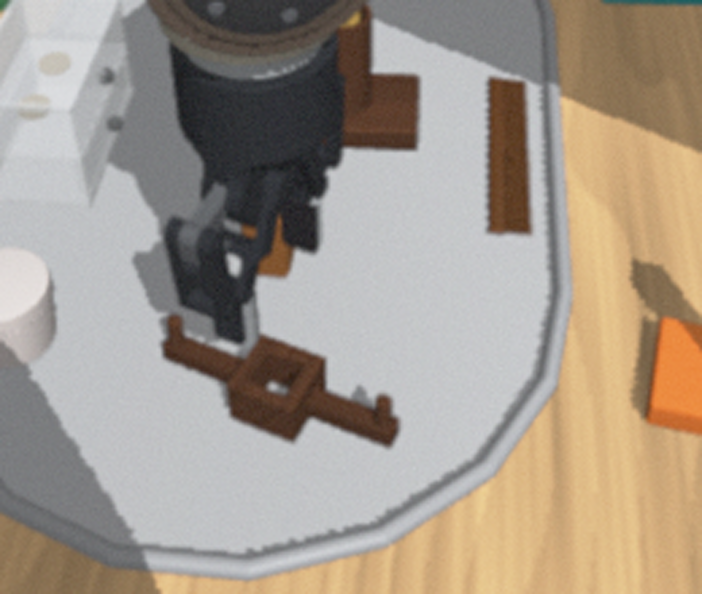

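The jaws straddle across the bar, above the hub at crop (278,385), at right angles to the arms. I descend and close.

```bash
python3 -m crank '[[-0.07,0.06,-1.1,0,0,0,6.5],[0,0,-1.1,0,0,0,6.5],[0,0,-1.1,0,0,0,6.5],[0,0,-1.1,0,0,0,6.5],[0,0,-1.1,0,0,0,6.5],[0,0,-1.1,0,0,0,6.5],[0,0,-1.1,0,0,0,6.5],[0,0,-1.1,0,0,0,6.5],[0,0,0,0,0,0,6.5]]' && python3 -m crank '[[0,0,0,0,0,0,5],[0,0,0,0,0,0,4.4],[0,0,0,0,0,0,3],[0,0,0,0,0,0,3],[0,0,0,0,0,0,3],[0,0,0,0,0,0,3]]'
```

```text
time: 14.15
eef_pos: [0.5524, 0.2499, 0.0261]
eef_rot: [-3.096, 0.533, 0.002]
wrist_force: [0.8, 0.3, 0.4]
gripper_width: 0.0648
time: 14.75
eef_pos: [0.5533, 0.2502, 0.0285]
eef_rot: [-3.094, 0.533, -0.003]
wrist_force: [-0.1, 0.7, 5.7]
gripper_width: 0.0414
```

```bash
python3 -m crank '[[0,0,0.5,0,0,0,3],[0,0,1,0,0,0,3],[0,0,2,0,0,0,3],[0,0,3,0,0,0,3],[0,0,3,0,0,0,3],[0,0,3,0,0,0,3],[0,0,3,0,0,0,3],[0,0,2,0,0,0,3],[0,0,1,0,0,0,3],[0,0,0,0,0,0,3]]'
python3 - <<'E'
from h import *
yaw=np.radians(2.2); delta([.541,-.0118,.205],[0,0,-1],[np.sin(yaw),-np.cos(yaw),0])
E
```

```text
time: 15.75
eef_pos: [0.5532, 0.2502, 0.2141]
eef_rot: [-3.094, 0.533, -0.004]
wrist_force: [0.5, 0.2, -1.5]
gripper_width: 0.041
t 15.75 pos [0.5532 0.2502 0.2141] w 0.041 F [ 0.5  0.2 -1.5] q6 [0.32 0.5  1.65 0.   0.99 2.23]
shift cm [ -1.22 -26.2   -0.91] turn deg [-0.14  0.16 21.75] other [   0.2    0.2 -158.3]
```

```bash
python3 -m crank '[[-0.1,-2.18,0,0,0,1.81,3],[-0.1,-2.18,0,0,0,1.81,3],[-0.1,-2.18,0,0,0,1.81,3],[-0.1,-2.18,0,0,0,1.81,3],[-0.1,-2.18,0,0,0,1.81,3],[-0.1,-2.18,0,0,0,1.81,3],[-0.1,-2.18,0,0,0,1.81,3],[-0.1,-2.18,0,0,0,1.81,3],[-0.1,-2.18,0,0,0,1.81,3],[-0.1,-2.18,0,0,0,1.81,3],[-0.1,-2.18,0,0,0,1.81,3],[-0.1,-2.2,0,0,0,1.81,3]]' && python3 -m crank '[[0,0,0,0,0,0,3],[0,0,0,0,0,0,3],[0,0,0,0,0,0,3],[0,0,0,0,0,0,3]]'
python3 - <<'E'
from fit import *
delta([.541,-.0118,.205],[0,0,-1],[.038,-1,0])
for c in("side","top"):
    im,d=shot(c,c+"6"); P,u,v=cloud(c,d); col=im[v,u].astype(int)
    br=(col[:,0]>col[:,2]+15)&(col.sum(1)<300); near=(abs(P[:,0]-.541)<.1)&(abs(P[:,1]+.012)<.05)&br
    for s in(0,1):
        m=near&(P[:,2]>.20)&((P[:,0]>.541)==s)&(abs(P[:,0]-.541)>.055)&(abs(P[:,0]-.541)<.08); q=P[m]; t=q[q[:,2]>.22]
        print(c,"end",s,len(q),np.median(q,0).round(4),"xext",np.percentile(P[near&(P[:,2]>.18),0],[0.5,99.5]).round(4),"pegtop",len(t),t.mean(0).round(4) if len(t) else '')
    if c=="side":
        q=P[near&(abs(P[:,0]-.541)<.03)&(P[:,2]>.17)&(P[:,2]<.23)&(P[:,1]>.002)]; print("hubface",len(q),np.percentile(q,[1,50,99],axis=0).round(4))
a=cv2.imread("pics/side6.png")[80:300,130:390]; cv2.imwrite("pics/s6c.png",cv2.resize(a,None,fx=2.7,fy=2.7,interpolation=cv2.INTER_CUBIC))
E
```

```text
time: 16.95
eef_pos: [0.5404, -0.0125, 0.2114]
eef_rot: [-3.139, -0.062, 0.003]
wrist_force: [-0.9, 0.8, -0.9]
gripper_width: 0.0407
time: 17.35
eef_pos: [0.5409, -0.011, 0.2124]
eef_rot: [-3.139, -0.06, -0.0]
wrist_force: [0.2, -0.3, -1.0]
gripper_width: 0.0411
t 17.35 pos [ 0.5409 -0.011   0.2124] w 0.0411 F [ 0.2 -0.3 -1. ] q6 [-0.14  0.42  1.81  0.    0.92  1.39]
shift cm [ 0.01 -0.08 -0.74] turn deg [-0.09  0.   -0.03] other [-0.0e+00 -1.0e-01  1.8e+02]
side end 0 154 [ 0.4754 -0.0087  0.2115] xext [0.4678 0.6152] pegtop 42 [ 0.4746 -0.0104  0.2266]
side end 1 154 [ 0.607  -0.0035  0.2113] xext [0.4678 0.6152] pegtop 38 [ 0.6083 -0.0055  0.2274]
hubface 167 [[0.5209 0.0021 0.1905]
 [0.5537 0.0099 0.2065]
 [0.5613 0.0127 0.2202]]
top end 0 202 [ 0.4739 -0.0517  0.5467] xext [0.4427 0.5726] pegtop 202 [ 0.4741 -0.0404  0.5471]
top end 1 0 [nan nan nan] xext [0.4427 0.5726] pegtop 0
  return _methods._mean(a, axis=axis, dtype=dtype,
  ret = um.true_divide(
```

View pics/s6c.png

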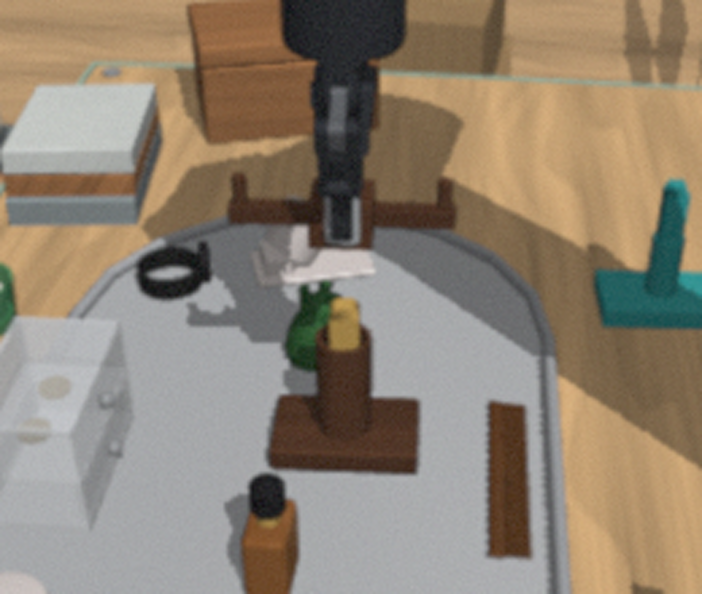

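The bar is level in the grip with its pegs up (crop (240,190) and (447,190)) and in line with the base, about 0.6 mm in x and 0.9 mm in y off the shaft. I correct and lower.

```bash
python3 -m crank '[[-0.06,-0.09,0,0,0,0,3],[0,0,-1,0,0,0,3],[0,0,-1,0,0,0,3],[0,0,-1,0,0,0,3],[0,0,-1,0,0,0,3],[0,0,-0.8,0,0,0,3],[0,0,-0.4,0,0,0,3],[0,0,0,0,0,0,3],[0,0,0,0,0,0,3]]' && python3 -m crank '[[0,0,-0.3,0,0,0,3],[0,0,-0.3,0,0,0,3],[0,0,-0.3,0,0,0,3],[0,0,-0.3,0,0,0,3],[0,0,0,0,0,0,3]]'
```

```text
time: 18.35
eef_pos: [0.5405, -0.0126, 0.1609]
eef_rot: [-3.14, -0.06, -0.001]
wrist_force: [0.2, -1.2, -1.5]
gripper_width: 0.0409
time: 18.85
eef_pos: [0.5402, -0.0126, 0.1483]
eef_rot: [-3.139, -0.06, 0.0]
wrist_force: [-0.0, -0.4, -1.4]
gripper_width: 0.0409
```

```bash
python3 -m crank '[[0,0.04,-0.3,0,0,0,3],[0,0,-0.3,0,0,0,3],[0,0,-0.2,0,0,0,3],[0,0,0,0,0,0,3]]'; python3 -m crank '[[0,0,-0.3,0,0,0,3],[0,0,-0.3,0,0,0,3],[0,0,-0.2,0,0,0,3],[0,0,0,0,0,0,3]]'
```

```text
time: 19.25
eef_pos: [0.5403, -0.0122, 0.1404]
eef_rot: [-3.139, -0.059, -0.0]
wrist_force: [-0.6, 0.3, -2.0]
gripper_width: 0.0409
time: 19.65
eef_pos: [0.5403, -0.0122, 0.1324]
eef_rot: [-3.139, -0.059, 0.0]
wrist_force: [0.9, 0.6, -0.2]
gripper_width: 0.041
```

```bash
python3 -m crank '[[0,0,-0.2,0,0,0,3],[0,0,-0.1,0,0,0,3],[0,0,0,0,0,0,3]]'; python3 -m crank '[[0,0,-0.1,0,0,0,3],[0,0,-0.1,0,0,0,3],[0,0,0,0,0,0,3]]'
```

```text
time: 19.95
eef_pos: [0.5404, -0.0122, 0.1296]
eef_rot: [-3.14, -0.059, -0.001]
wrist_force: [0.0, 0.2, 0.2]
gripper_width: 0.041
time: 20.25
eef_pos: [0.5406, -0.0122, 0.1284]
eef_rot: [-3.14, -0.06, -0.002]
wrist_force: [-2.4, -0.1, 7.9]
gripper_width: 0.0411
```

Contact at TCP z≈0.1285, as predicted for fully down. I release gently and retreat upward.

```bash
python3 -m crank '[[0,0,0.1,0,0,0,3],[0,0,0,0,0,0,4.4],[0,0,0,0,0,0,5],[0,0,0,0,0,0,5.6],[0,0,0,0,0,0,5.6],[0,0,0,0,0,0,5.6],[0,0,0,0,0,0,5.6]]'; python3 -m crank '[[0,0,0.5,0,0,0,5.6],[0,0,1,0,0,0,5.6],[0,0,2,0,0,0,5.6],[0,0,3,0,0,0,5.6],[0,0,3,0,0,0,5.6],[0,0,3,0,0,0,5.6],[0,0,0,0,0,0,5.6],[0,0,0,0,0,0,5.6]]'
python3 - <<'E'
from fit import *
im,d=shot("side","s7"); a=cv2.imread("pics/s7.png")[80:300,130:390]; cv2.imwrite("pics/s7c.png",cv2.resize(a,None,fx=2.7,fy=2.7,interpolation=cv2.INTER_CUBIC))
P,u,v=cloud("side",d); col=im[v,u].astype(int); br=(col[:,0]>col[:,2]+15)&(col.sum(1)<330)
near=(abs(P[:,0]-.541)<.1)&(abs(P[:,1]+.012)<.05)&br
for s in(0,1):
    t=P[near&(P[:,2]>.140)&(P[:,2]<.16)&((P[:,0]>.541)==s)&(abs(P[:,0]-.541)>.05)]; print("peg",s,len(t),t.mean(0).round(4),np.percentile(t[:,2],95).round(4))
hb=near&(abs(P[:,0]-.541)<.03)&(P[:,2]>.128)&(P[:,2]<.142); print("hubtop",hb.sum(),np.median(P[hb],0).round(4),rect(P[hb]))
q=P[near&(np.hypot(P[:,0]-.541,P[:,1]+.0115)<.03)&(P[:,2]>.035)&(P[:,2]<.095)]; print("sleeve",cyl(q,np.array([.541,-.0115,.06]),np.array([0,0,1.])))
for t in("frog","flacon","jar","watch","comb"):
    r=finder.masks_of("side",t)
    if r: Q,_,_=cloud("side",d,r[0]["region"]); print(t,np.median(Q,0).round(3))
print(monitor.observe()["eef_pos"],monitor.observe()["time"])
E
```

```text
time: 20.95
eef_pos: [0.5404, -0.0122, 0.1287]
eef_rot: [-3.14, -0.06, -0.001]
wrist_force: [-0.1, -0.4, 0.2]
gripper_width: 0.0562
time: 21.75
eef_pos: [0.5403, -0.0122, 0.2546]
eef_rot: [-3.14, -0.06, -0.003]
wrist_force: [0.2, -0.5, -0.1]
gripper_width: 0.0559
peg 0 15 [ 0.4744 -0.0107  0.1448] 0.1484
peg 1 20 [ 0.6068 -0.0058  0.1447] 0.1481
hubtop 291 [ 0.5417 -0.0024  0.1345] (array([540.8,  -9.7]), array([58.7, 44.5]), -1.0)
sleeve (array([ 0.54143408, -0.01171403,  0.06      ]), array([2.21365227e-03, 4.86226480e-05, 9.99997549e-01]), np.float64(0.000593641172159251), array([-0.02416787,  0.03448065]))
frog [ 0.586 -0.103  0.028]
flacon [0.573 0.143 0.055]
jar [0.719 0.227 0.052]
watch [ 0.722 -0.221  0.018]
comb [0.418 0.03  0.009]
[ 0.540222   -0.01218604  0.25298537] 22.05
```

View pics/s7c.png

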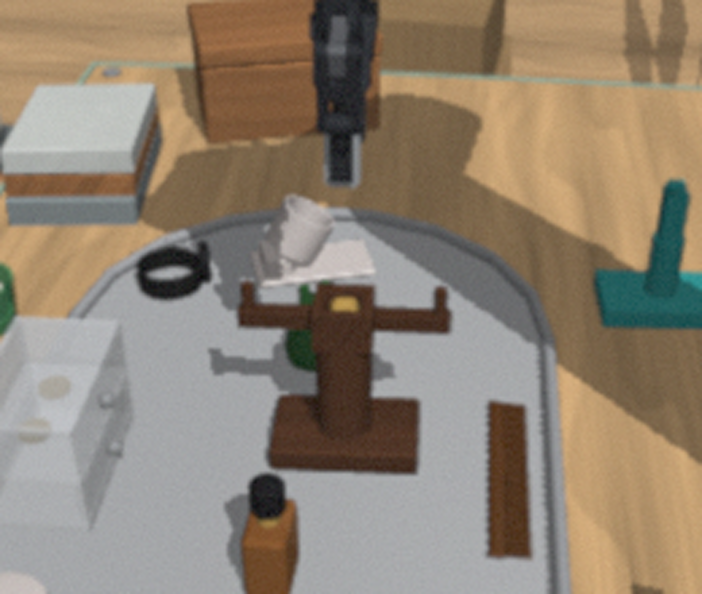

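The bar sits level on the sleeve with the brass tip flush in its hub (crop (345,303)). Hub top is at z≈0.1345 against 0.134 expected, and the gripper is clear.

```bash
python3 -c "
from cell import sign_off
print(sign_off())"
```

```text
the job is handed in; nothing more can be done
None
```

I put the sleeve over the shaft of the walnut and brass stand on the tray and fitted the bar on top, pegs up. I lowered both in the gripper until they touched, then released them. The job was handed in at about 22 s of the 69 s allowed; no verdict is reported.

- **Sleeve:** it is within about 1 mm of the shaft axis and upright to about 0.002 rad. Its top was at about z = 0.104 m when I set it down, which is fully home.
- **Bar:** the hub top is at z ≈ 0.1345 m, against 0.134 m expected, so it is fully down. It is level and at about 2° yaw, which matches the base.
- **Bystanders:** the jar, watch and comb measured where they were at the start. The frog's reading differed by about 10 mm. It is now partly hidden behind the bar, so I put this down to the view; the robot did not go near it. The flacon was not found by the side camera at the start, so I could only compare it with the top view. It stands upright and looks unmoved.
- **Disagreements:** the rectangle fit of the hub top was unreliable because the arm ends were included, so I relied on the pegs and hub height instead. The sleeve touched the base about 3 mm higher in the gripper than I had predicted, with a brief 21 N at the wrist, and the camera showed it home.

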